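# Counter-hold the hidden bolt head in the filling rail

### The arm

A 7-joint arm with a two-finger parallel gripper is mounted at the origin on the work surface. World frame = base frame: x ahead of the robot, y to its left, z up, the work surface at z = 0. Lengths are in m, angles in degrees, forces in N, time in s.
With the tool pointing down it reaches from about 0.425 to 0.875 m from the base axis. Payload 4.7 kg.
Tool frame: the origin (TCP) lies between the finger pads, 19 mm behind the fingertips; this is the grasp point; z points along the fingers, y is the line along which they close (so a half turn about z gives the same grasp; the last joint's range is limited). The gripper opens to 87 mm and grips with 3 to 60 N. Pads are 19 mm wide; open, the fingers measure 117 mm over their backs; the gripper's body (75 mm by 190 mm) begins 51 mm behind the grasp point.
Start: joints at [74.949, 18.392, -4.016, 83.108, 1.295, 78.541, -3.26], TCP at [0.178, -0.625, 0.241] pointing down, gripper open.
Joint ranges: [-163.93, 163.93], [-17.29, 119.83], [-79.2, 71.16], [3.27, 140.29], [-89.18, 269.18], [5.43, 117.66], [-154.24, 154.24]. Speed limits (degrees/s): [147.25, 147.25, 180, 180, 180, 180, 180].

### API

Orientations are given as [roll, pitch, yaw] about the fixed x, y, z axes, in that order (R = Rz(yaw) Ry(pitch) Rx(roll)).
In Python, from cell import env gives the robot as it stands.
- The arm moves only by the tool jog_arm, never from a script. Its argument "motion" is a list that holds one entry, the list of rows, each a list of 7 numbers: the shift along the tool's x, y, z in units of 0.1 m (1.0 is 0.1 m), then the turn, a rotation vector about the tool's x, y, z in units of 180 degrees (1.0 is 180 degrees), then the closure, from 0 (fully open) to 1 (shut). A call has 1 to 5 rows; each row is the pose to reach, as a shift and turn from the pose commanded when the call began, along the tool's axes at that moment, turning the shorter way round; what a row does not reach only later rows make up. A row lasts 1/10 s, in which the tool goes at most 50 mm and 8.59 degrees, less where a joint would pass 70% of its speed; a pose out of reach is approached as far as the arm can. A call with a number of a shift or a turn outside -1 to 1 is refused whole. A call with a gripper value outside its range is refused whole. The fingers move at their own pace and stop on an object; "grip_force" is the grip in N (left out, the last holds). Time passes only in rows, so rows that repeat a pose let the fingers close. It gives the time, the measured TCP pose, the force, the opening and the grip force at its end, in the units of the state.
- env.get_obs(): the state, without advancing time (a new reading comes with each control period).
- env.read_camera(name): name is "scene" or "side" or "wrist"; returns (picture, depth): 480x640x3 uint8, red, green, blue; 480x640 float32, m along the optical axis (not along the pixel's ray), 0 where there is no reading.
- env.camera_info(name): a dict with "camera_matrix" (3x3 intrinsics, pixels), "k1" (the pictures are not rectified: a ray, as slopes to the right and down, at radius r is drawn at 1 + k1 r^2 times it, then the intrinsics apply), "origin" and "orientation" of the camera in the world; the wrist camera has in their place "mount" (4x4, takes a point from camera to tool coordinates, whose origin is the TCP and whose axes are the flange's). Camera axes: x right, y down, z forward; pixel columns grow to the right and rows downward; lengths in m; the calibration is good to about 2 mm. A picture is of the moment at which its call begins: read the wrist's pose just before it. camera_info takes no time and is no camera call.
- env.sign_off(): hands the job in; it is judged then, once.
The state is a dict: "time_s": time; "qpos": joint angles; "joint_velocities": joint speeds; "effort": joint torques, N m; "tool_pos": TCP position; "tool_rot": TCP orientation; "force": force on the tool from outside, world axes, zero at the start; "wrist_torque": the same for the moment, N m; "grip_width": finger opening in m; "grasp_force": force on a finger pad.
Only numpy, scipy, OpenCV 4.12 (cv2) and the standard library are available. Lean on these libraries where they do the work, as an engineer would, in place of code of your own. Each camera call takes 0.05 s, during which the arm holds its last target. There are 200 camera calls.

### The job

One of the two ring holders on the bottle-filling rail is loose: its bolt has slid back, so the hexagon head stands off the wall inside the channel, and I want to run up the nut on the front. Reach down into the channel behind that holder, grip the bolt head by its two upright flats, draw it forward until it sits flush on the wall and keep gripping it firmly there so that it cannot turn, finishing while still holding it. Leave the tight holder with its funnel and bottle, the spanner and the scraper alone.

Things in the scene. Friction and masses are not known exactly. Their poses are not given: they have to be found in the camera images.
- rail: fixed grey steel channel 460 mm long (its y), 4 mm sheet, open at the top and ends, on two dark feet. Origin on the bench below the inner face of its front wall, at mid-length; x points from that wall into the channel, z up. Front wall x -4..0 mm, top at z 195 mm; rear wall from x 46 to 50 mm, top at z 178 mm: 46 mm inside; channel floor at z 124 mm
- loose_holder: fixed dark steel ring holder with the loose bolt: 50 mm wide plate on the rail's front (its face 9 mm before the wall's inner face, top 181 mm above the bench) and an empty 74 mm ring, top 134 mm up, reaching 119 mm out to the robot. Origin: bolt axis at the inner face of the front wall, 165 mm above the bench; x along the bolt into the channel, y along the rail
- bolt_head: the loose bolt's hexagon head, in the channel 30 mm below the front wall's top, 41 mm above the channel floor: bright steel, 22 mm across flats, 25.4 mm across corners, 9 mm thick along the bolt. Origin at its centre, 4.5 mm from the wall's inner face when flush; x: bolt axis, away from the wall; y: normal to the two nearly upright flats, to be gripped along the rail
- bolt_slide (a joint): how far the loose bolt stands back, in m: gap between the head and the inner face of the wall, 0 = flush, at most 0.012 (the loose nut on the front then touches the holder). It slides with about 1 N of friction
- bolt_turn (a joint): turn of the loose bolt and its nut about its axis, rad: 0 = two flats exactly upright; it starts within 0.12 and turns freely with slight friction
- tight_holder: the same kind of holder, already tight, its own bolt head flush on the wall; it carries the funnel. Origin and axes as those of loose_holder. Fixed; the two holders stand 160 to 200 mm apart and either may be the left one
- funnel: loose steel funnel, 88 mm across and 60 mm tall, sitting in the tight holder's ring; its rim is about 156 mm above the bench. Origin on its axis, 34 mm above its spout end. To be left alone
- bottle: loose brown bottle, 56 mm across, 86 mm tall, standing under the funnel; origin at the centre of its base. To be left alone
- spanner: loose steel combination spanner, 195 mm long, 8 mm thick, lying on the bench before the rail; origin at mid-length on the bench, x towards the open jaw. To be left alone
- scraper: loose putty knife with black handle, about 230 mm long, 19 mm thick, lying on the bench beyond the rail; origin near mid-length on the bench, x towards the blade. To be left alone

How it is judged (in metres and radians):
At the end, for the whole second after the job is handed in: the fingers still hold the loose bolt's head between them with at least 20 N in all (10 N a finger), the tool point within 17 mm of its centre and no more than 11 mm off along the bolt; the head is flush on the wall within 2 mm, its flats upright within 0.25 rad, and it is not turning (value of joint bolt_slide below 0.002 m and value of joint bolt_turn between -0.25 and 0.25 rad and velocity of joint bolt_turn between -0.1 and 0.1 rad/s and contact force between the fingers and bolt_head above 20 N and distance between the grasp point and bolt_head below 0.017 m and x of the grasp point in the frame of bolt_head below 0.011 m); the arm keeps its last pose, push and grip.
It fails at once if the robot presses on the tight holder or its bolt (contact force between any of the fingers, the arm and tight_holder above 3 N).
It fails at once if the funnel is knocked out of its seat or shifted by over 15 mm (distance of funnel from where it was at the start of the episode above 0.015 m or angle between funnel's own z axis and vertical above 0.3 rad).
It fails at once if the bottle is knocked over or shifted by over 15 mm (distance of bottle from where it was at the start of the episode above 0.015 m or angle between bottle's own z axis and vertical above 0.3 rad).
It fails at once if the spanner or the scraper is shifted by over 20 mm (distance of any of spanner, scraper from where it was at the start of the episode above 0.02 m).
It also fails if it takes over 38 s, if anything falls off the work surface, if the arm or the gripper's body presses on something with over 40 N, if the wrist force passes 120 N, or if a joint passes its speed limit or range.

## Working session

There is one attempt and no reset: what is moved stays moved. The work goes in short steps, Python scripts to look and compute and a tool call to move; the robot and the scene stay as the last step left them, time stands still between calls to the robot, and variables do not carry over. Pictures are saved under pics/ and viewed, at most 10 in all, crops included, and the job is handed in when it is done.

Besides the shell and the picture viewer there is one more tool, called after "Call:" in YAML: its name, and indented under it one key for each argument. jog_arm: Moves the arm, as the interface text tells. Shifts and turns lie within -1 to 1; 1 stands for 0.1 m of shift or 180 degrees of turn. Its arguments: {"type":"object","properties":{"motion":{"type":"array","items":{"type":"array","items":{"type":"array","items":{"type":"number"}}}},"grip_force":{"type":"number"}},"required":["motion"]}

```bash
ls; mkdir -p pics; python3 - <<'E'
from cell import env
import cv2
for n in ["scene","side"]:
    p,d=env.read_camera(n); cv2.imwrite(f"pics/{n}0.png",p[:,:,::-1]); 
    import numpy as np; np.savez(f"{n}0.npz",p=p,d=d); print(n,env.camera_info(n))
print(env.camera_info("wrist")); print(env.get_obs())
E
```

```text
pics
scene {'camera_matrix': array([[583.1221968 ,   0.        , 320.90604297],
       [  0.        , 583.1221968 , 227.75826331],
       [  0.        ,   0.        ,   1.        ]]), 'k1': 0.011075308706086041, 'origin': array([1.08381085, 0.59654702, 0.96353134]), 'orientation': array([-138.48797381,   -1.03806749,  133.9414251 ])}
side {'camera_matrix': array([[589.2384674 ,   0.        , 323.73976578],
       [  0.        , 589.2384674 , 248.42374998],
       [  0.        ,   0.        ,   1.        ]]), 'k1': 0.01911498127197279, 'origin': array([0.1468574 , 0.97719339, 0.86196257]), 'orientation': array([-128.68364166,    0.47487226, -157.21000361])}
{'camera_matrix': array([[331.80178605,   0.        , 325.35166007],
       [  0.        , 331.80178605, 237.39419307],
       [  0.        ,   0.        ,   1.        ]]), 'k1': -0.017809352656268127, 'mount': array([[-9.22411822e-05, -9.67468771e-01, -2.52990453e-01,
         6.85679132e-02],
       [ 9.99999921e-01,  8.66645646e-06, -3.97745053e-04,
         2.77163320e-04],
       [ 3.86998448e-04, -2.52990469e-01,  9.67468693e-01,
        -1.43234841e-01],
       [ 0.00000000e+00,  0.00000000e+00,  0.00000000e+00,
         1.00000000e+00]])}
{'time_s': 0.1, 'qpos': array([74.94738969, 18.43426964, -4.01480034, 83.1680583 ,  1.2962016 ,
       78.5394431 , -3.26058128]), 'joint_velocities': array([-0.03264006, -0.1441304 ,  0.0133336 , -0.07274058, -0.00959117,
       -0.00158441,  0.02615679]), 'effort': array([-3.02455519e-04, -4.92569160e+01, -4.06231899e-01, -3.13397920e+01,
       -6.45888364e-02,  3.95369763e-02,  3.08952770e-05]), 'tool_pos': array([ 0.17745784, -0.62483369,  0.24027562]), 'tool_rot': array([-1.79903523e+02,  6.80390303e-03,  1.58611784e+01]), 'force': array([ 0.22654101, -0.19684008,  0.21611156]), 'wrist_torque': array([ 1.74241245e-02, -8.91769212e-06,  3.32774078e-02]), 'grasp_force': 0.0, 'grip_width': 0.08718475756022699}
```

View pics/scene0.png

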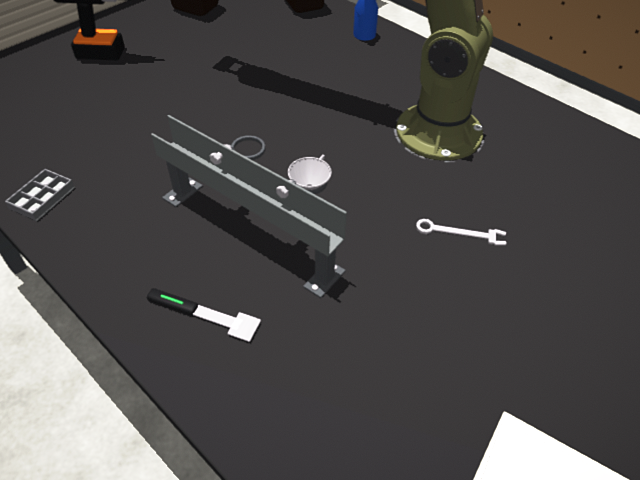

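View pics/side0.png

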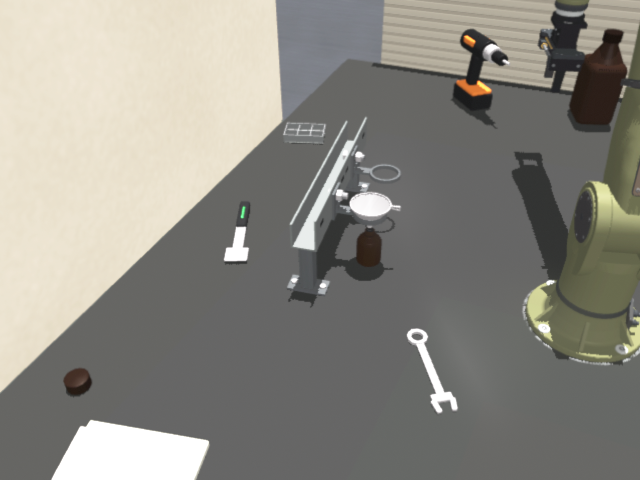

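The scene view shows the rail from behind, with bolt heads at about (216,157) and (282,191). The empty ring is at (247,147), so the head at (216,157) is the loose one. The funnel is at (310,172), the spanner at (460,232) and the scraper at (205,312).

```bash
cat > h.py <<'E'
import numpy as np, cv2
from scipy.spatial.transform import Rotation as R
from cell import env
def pose(name,obs=None):
    i=env.camera_info(name)
    if name!="wrist": return i,R.from_euler('xyz',i["orientation"],degrees=True).as_matrix(),np.array(i["origin"])
    T=R.from_euler('xyz',obs["tool_rot"],degrees=True).as_matrix(); m=i["mount"]
    return i,T@m[:3,:3],T@m[:3,3]+obs["tool_pos"]
def rays(name,uv,obs=None):
    i,Rm,o=pose(name,obs); K=i["camera_matrix"]; uv=np.atleast_2d(uv).astype(float)
    D=np.array([i["k1"],0,0,0,0])
    n=cv2.undistortPoints(uv.reshape(-1,1,2),K,D).reshape(-1,2)
    return o,np.c_[n,np.ones(len(n))]@Rm.T
def onz(name,uv,z,obs=None):
    o,d=rays(name,uv,obs); return o+d*((z-o[2])/d[:,2])[:,None]
def cloud(name,depth,obs=None):
    v,u=np.mgrid[:480,:640]; o,d=rays(name,np.c_[u.ravel(),v.ravel()],obs)
    return (o+d*depth.reshape(-1,1)).reshape(480,640,3)
E
python3 - <<'E'
from h import *
a=np.load("scene0.npz"); p,d=a["p"],a["d"]; P=cloud("scene",d)
roi=np.zeros((480,640),bool); roi[110:260,145:350]=1
m=roi&(P[...,2]>.184)&(P[...,2]<.21)&(d>0)   # front wall upper part
Q=P[m][:,:2]; vx,vy,x0,y0=cv2.fitLine(Q.astype(np.float32),cv2.DIST_HUBER,0,.001,.001).ravel()
r=(Q-[x0,y0])@[-vy,vx]; t=(Q-[x0,y0])@[vx,vy]
print("wall",m.sum(),vx,vy,x0,y0,np.percentile(r,[5,50,95]),t.min(),t.max(),np.degrees(np.arctan2(vy,vx)), "zmax",np.percentile(P[m][:,2],[90,99]))
for uv in [(216,157),(282,191)]: print(uv,P[uv[1],uv[0]],onz("scene",uv,.165))
for n,bx in [("scene",(195,140,110,70))]:
    x,y,w,h=bx; cv2.imwrite("pics/crop1.png",cv2.resize(p[y:y+h,x:x+w,::-1],None,fx=7,fy=7,interpolation=cv2.INTER_CUBIC))
E
```

```text
wall 916 0.12452045 -0.99221706 0.5522754 -0.067237526 [-0.00308188  0.00023372  0.00250483] -0.2081320845664095 0.2512516751647545 -82.84693 zmax [0.1942542  0.19596211]
(216, 157) [ 0.57935844 -0.16516788  0.16878191] [[ 0.57695795 -0.1687926   0.165     ]]
(282, 191) [0.55303813 0.00118942 0.17028034] [[ 0.549505   -0.00277363  0.165     ]]
```

View pics/crop1.png

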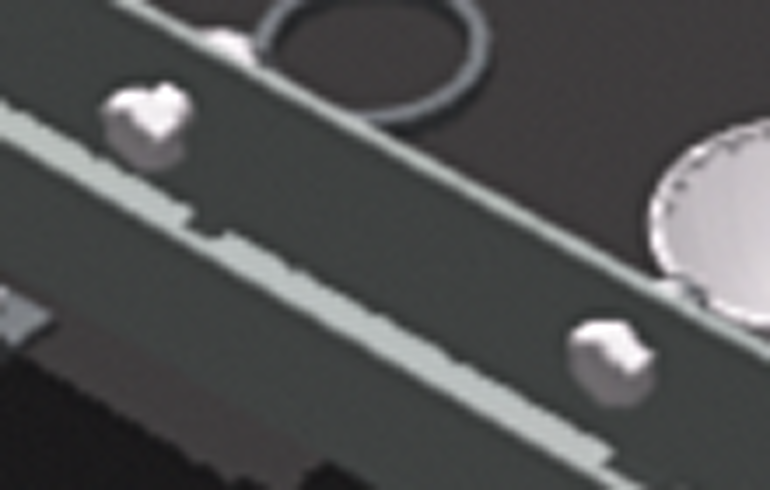

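The crop confirms it: the left head, at crop (147,125), stands off the wall, and its ring is empty. I'll turn and lift first, then hover above it.

Call:
jog_arm:
  motion:
    - [[0, 0, -0.3, 0, 0, 0.0242, 0], [0, 0, -0.6, 0, 0, 0.0484, 0], [0, 0, -0.6, 0, 0, 0.0484, 0]]

```text
time_s: 0.4
tool_pos: [0.1782, -0.627, 0.3059]
tool_rot: [179.6, -0.1, 7.1]
force: [-0.6, -0.0, 0.4]
grip_width: 0.0867
grasp_force: 0.0
```

Call:
jog_arm:
  motion:
    - [[0.46, -0.4, 0, 0, 0, 0, 0], [0.92, -0.81, 0, 0, 0, 0, 0], [0.92, -0.81, 0, 0, 0, 0, 0], [0.92, -0.81, 0, 0, 0, 0, 0]]

```text
time_s: 0.8
tool_pos: [0.2631, -0.5298, 0.3009]
tool_rot: [-179.9, -0.1, 7.6]
force: [0.2, -0.1, 0.3]
grip_width: 0.0871
grasp_force: 0.0
```

Call:
jog_arm:
  motion:
    - [[0.46, -0.4, 0, 0, 0, 0, 0], [0.92, -0.81, 0, 0, 0, 0, 0], [0.92, -0.81, 0, 0, 0, 0, 0], [0.92, -0.81, 0, 0, 0, 0, 0]]

```text
time_s: 1.2
tool_pos: [0.3428, -0.4387, 0.3008]
tool_rot: [-179.9, -0.0, 7.5]
force: [-0.5, 0.6, -0.5]
grip_width: 0.0868
grasp_force: 0.0
```

Call:
jog_arm:
  motion:
    - [[0.46, -0.4, 0, 0, 0, 0, 0], [0.92, -0.81, 0, 0, 0, 0, 0], [0.92, -0.81, 0, 0, 0, 0, 0], [0.92, -0.81, 0, 0, 0, 0, 0]]

```text
time_s: 1.6
tool_pos: [0.4231, -0.3477, 0.3008]
tool_rot: [-179.9, -0.0, 7.4]
force: [-0.4, -0.4, 0.6]
grip_width: 0.0871
grasp_force: 0.0
```

Call:
jog_arm:
  motion:
    - [[0.46, -0.4, 0, 0, 0, 0, 0], [0.92, -0.81, 0, 0, 0, 0, 0], [0.92, -0.81, 0, 0, 0, 0, 0], [0.92, -0.81, 0, 0, 0, 0, 0]]

```text
time_s: 2.0
tool_pos: [0.5038, -0.2566, 0.3006]
tool_rot: [-179.9, -0.0, 7.4]
force: [-0.6, -1.5, 0.8]
grip_width: 0.0871
grasp_force: 0.0
```

Call:
jog_arm:
  motion:
    - [[0.46, -0.4, 0, 0, 0, 0, 0], [0.92, -0.81, 0, 0, 0, 0, 0], [0.92, -0.81, 0, 0, 0, 0, 0], [0.92, -0.81, 0, 0, 0, 0, 0]]

```text
time_s: 2.4
tool_pos: [0.5846, -0.1655, 0.3003]
tool_rot: [-179.9, 0.0, 7.3]
force: [-0.4, 0.1, -0.5]
grip_width: 0.0872
grasp_force: 0.0
```

```bash
python3 - <<'E'
from h import *
env.read_camera("wrist")
o=env.get_obs(); p,d=env.read_camera("wrist"); print(o["tool_pos"],o["tool_rot"])
np.savez("w1.npz",p=p,d=d,tool_pos=o["tool_pos"],tool_rot=o["tool_rot"]); cv2.imwrite("pics/w1.png",p[:,:,::-1])
E
```

```text
[ 0.58334919 -0.16820908  0.30027228] [1.79967706e+02 1.00312598e-01 7.10157854e+00]
```

View pics/w1.png

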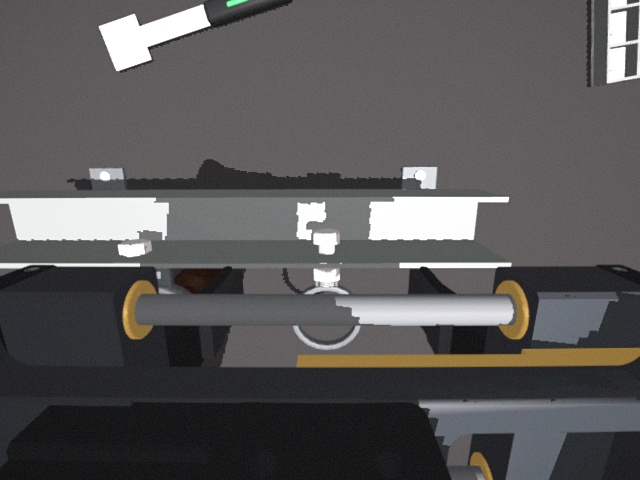

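The wrist view looks down into the channel: the loose head is at (326,238) with its nut below it at (326,272), the tight head is at (134,248), and the front wall's top edge is at row ~265. I'll measure from depth and rays next.

```bash
python3 - <<'E'
from h import *
a=np.load("w1.npz"); p,d=a["p"],a["d"]; o=dict(tool_pos=a["tool_pos"],tool_rot=a["tool_rot"]); P=cloud("wrist",d,o)
cv2.imwrite("pics/w1c.png",cv2.resize(p[185:295,265:385,::-1],None,fx=6,fy=5.4,interpolation=cv2.INTER_NEAREST))
# front wall top strip (z=.195), rear top (.178)
def fit(m,n):
    Q=P[m]; vx,vy,x0,y0=cv2.fitLine(Q[:,:2].astype(np.float32),cv2.DIST_HUBER,0,.001,.001).ravel()
    if vy<0: vx,vy=-vx,-vy
    e=(Q[:,:2]-[x0,y0])@[vy,-vx]; t=(Q[:,:2]-[x0,y0])@[vx,vy]
    print(n,m.sum(),"yaw",np.degrees(np.arctan2(-vx,vy)),x0,y0,"spread",np.percentile(e,[2,50,98]),"t",t.min(),t.max(),"z",np.median(Q[:,2]))
rows=np.arange(480)[:,None]; ok=(rows>180)&(rows<266)&(d>0)
fit(ok&(P[...,2]>.186)&(P[...,2]<.205),"front")
fit(ok&(rows<206)&(P[...,2]>.170)&(P[...,2]<.184),"rear")
for c in (326,250):
  for r in range(190,280,3): print(c,r,p[r,c],np.round(P[r,c]*1000,1))
g=p[...,0].astype(int)
for r in (230,234,238,242,246,250): print(r,g[r,306:348])
E
```

```text
front 3012 yaw 7.1792226 0.5611751 -0.1352098 spread [-1.65416183e-03  9.30328181e-05  7.64925795e-04] t -0.18318072765702037 0.23204919797625065 z 0.19339096452857485
rear 3152 yaw 7.2008877 0.6067023 -0.10572196 spread [-2.37682478e-03  4.78618603e-05  1.81780311e-03] t -0.20775288316629092 0.2095898988863547 z 0.17762252241896956
326 190 [90 95 92] [ 615.7 -165.1  130.5]
326 193 [80 86 86] [ 615.7 -165.   152.7]
326 196 [86 89 88] [ 615.6 -165.   171.5]
326 199 [121 123 121] [ 614.1 -165.2  178.5]
326 202 [121 124 119] [ 603.7 -166.6  125.3]
326 205 [112 117 115] [ 600.3 -167.   122.1]
326 208 [114 117 115] [ 597.6 -167.4  123.7]
326 211 [114 119 117] [ 594.7 -167.7  123.8]
326 214 [155 160 157] [ 591.9 -168.1  124.4]
326 217 [147 150 148] [ 589.1 -168.4  125.2]
326 220 [116 119 120] [ 585.7 -168.9  123.2]
326 223 [116 120 122] [ 582.9 -169.2  124.3]
326 226 [120 123 125] [ 579.9 -169.6  124.2]
326 229 [147 145 147] [ 585.  -168.9  158.7]
326 232 [144 139 142] [ 584.8 -168.9  169. ]
326 235 [250 248 249] [ 584.3 -168.9  177.4]
326 238 [255 255 255] [ 582.  -169.2  178.3]
326 241 [
[... 2176 characters left out ...]
 [254 255 255 255 255 140 115 211 255 255 255 255 255 255 255 255 255 255
 255 255 255 255 255 255 255 255 255 255 255 255 209 169 176 168 118 117
 117 120 119 119 117 116]
242 [ 90  87  90  84  88  87  96 203 255 255 255 255 255 255 255 255 255 255
 255 255 255 255 255 255 255 255 255 255 255 255 255 211 169 148  92  84
  83  86  83  86  92  90]
246 [ 87  92  85  86  84  91  89  89  85  87  84  86 125 218 248 254 255 255
 255 255 255 255 255 255 255 255 255 255 220  94  80  83  84  93  87  92
  90  89  87  88  82  87]
250 [ 83  86  89  89  85  88  87  90  87  88  89  89 130 219 250 254 255 255
 255 255 255 255 255 255 255 255 255 255 211  99  83  92  88  85  92  87
  83  86  84  85  88  89]
```

View pics/w1c.png

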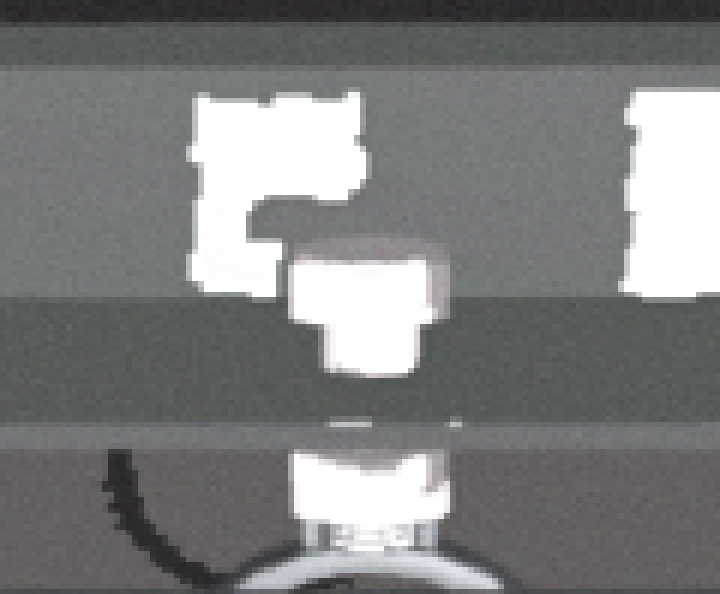

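The head stands about 10 mm off, near (0.5805, -0.1693). I'll go down partway and check again.

Call:
jog_arm:
  motion:
    - [[0.05, 0.01, 0.3, 0, 0, 0, 0], [0.05, 0.01, 0.6, 0, 0, 0, 0], [0.05, 0.01, 0.6, 0, 0, 0, 0], [0.05, 0.01, 0.6, 0, 0, 0, 0], [0.05, 0.01, 0.6, 0, 0, 0, 0]]

```text
time_s: 3.0
tool_pos: [0.5891, -0.1683, 0.2432]
tool_rot: [179.9, -0.1, 7.0]
force: [-0.0, 0.7, 0.7]
grip_width: 0.0869
grasp_force: 0.0
```

```bash
cat > m.py <<'E'
from h import *
import sys
O=[];Ps=[]
for k in range(4):
    o=env.get_obs(); p,d=env.read_camera("wrist"); O.append(np.r_[o["tool_pos"],o["tool_rot"]%360]); Ps.append((p,d))
O=np.array(O); print(np.round(O,4)); o=dict(tool_pos=O[:,:3].mean(0),tool_rot=O[:,3:].mean(0)); p=Ps[-1][0]; d=np.median([x[1] for x in Ps],0)
P=cloud("wrist",d,o); cv2.imwrite(sys.argv[1],cv2.resize(p[150:400,200:450,::-1],None,fx=2.4,fy=2.4,interpolation=cv2.INTER_NEAREST))
a=np.radians(7.19); n=np.array([np.cos(a),np.sin(a)]); t=np.array([-n[1],n[0]])
Q=np.dstack([P[...,:2]@n,P[...,:2]@t,P[...,2]]); T=[o["tool_pos"][:2]@n,o["tool_pos"][:2]@t]
near=(abs(Q[...,0]-.5548)<.03)&(abs(Q[...,1]+.2406)<.03)&(d>0)
h=near&(Q[...,2]>.158)&(Q[...,2]<.182)&(Q[...,0]>.5465)
print("tool s,t",T,"head",h.sum(),"s pct",np.percentile(Q[h][:,0],[2,10,90,98]),"t",np.percentile(Q[h][:,1],[1,5,50,95,99]))
w=(d>0)&(Q[...,2]>.15)&(Q[...,2]<.185)&(abs(Q[...,0]-.5404)<.006)&(abs(Q[...,1]+.2406)>.02)&(abs(Q[...,1]+.2406)<.09)
print("wall s",w.sum(),np.percentile(Q[w][:,0],[5,50,95]))
# silhouette edges of head
hm=h.astype(np.uint8); ys,xs=np.nonzero(hm); print("px box",xs.min(),xs.max(),ys.min(),ys.max())
E
python3 m.py pics/w2.png
```

```text
[[ 5.891000e-01 -1.683000e-01  2.432000e-01  1.798961e+02  3.598732e+02
   7.024100e+00]
 [ 5.893000e-01 -1.678000e-01  2.434000e-01  1.798964e+02  3.598440e+02
   7.065500e+00]
 [ 5.894000e-01 -1.674000e-01  2.433000e-01  1.799013e+02  3.598483e+02
   7.098100e+00]
 [ 5.893000e-01 -1.671000e-01  2.430000e-01  1.799162e+02  3.598658e+02
   7.121200e+00]]
tool s,t [np.float64(0.5636615313382427), np.float64(-0.24006920194831416)] head 675 s pct [0.54717369 0.5504804  0.5591192  0.55926186] t [-0.25186175 -0.25061955 -0.24086737 -0.23129603 -0.23051069]
wall s 2107 [0.53987401 0.54011874 0.54037299]
px box 311 342 256 279
```

View pics/w2.png

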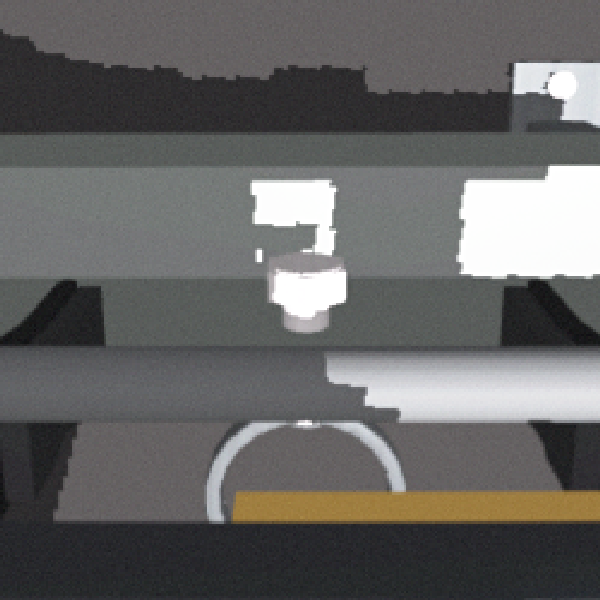

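The picture shows the head at crop (307,285), centred between the fingers, with both fingers clear inside the channel line. I'll go down to grasp height, still open.

Call:
jog_arm:
  motion:
    - [[-0.01, 0.013, 0.2, 0, 0, 0, 0], [-0.01, 0.013, 0.4, 0, 0, 0, 0], [-0.01, 0.013, 0.6, 0, 0, 0, 0], [-0.01, 0.013, 0.78, 0, 0, 0, 0], [-0.01, 0.013, 0.78, 0, 0, 0, 0]]

```text
time_s: 3.7
tool_pos: [0.5863, -0.1677, 0.161]
tool_rot: [-179.9, 0.2, 7.2]
force: [-0.5, 0.2, 0.4]
grip_width: 0.0874
grasp_force: 0.0
```

Call:
jog_arm:
  motion:
    - [[0, 0, 0, 0, 0, 0, 0], [0, 0, 0, 0, 0, 0, 0], [0, 0, 0, 0, 0, 0, 0]]

```text
time_s: 4.0
tool_pos: [0.5887, -0.1681, 0.1647]
tool_rot: [179.9, -0.1, 7.1]
force: [0.2, 0.0, 0.1]
grip_width: 0.0871
grasp_force: 0.0
```

```bash
python3 m.py pics/w3.png
```

```text
[[ 5.887000e-01 -1.681000e-01  1.647000e-01  1.799353e+02  3.598793e+02
   7.147100e+00]
 [ 5.886000e-01 -1.681000e-01  1.644000e-01  1.799462e+02  3.599014e+02
   7.151600e+00]
 [ 5.884000e-01 -1.681000e-01  1.642000e-01  1.799522e+02  3.599223e+02
   7.145100e+00]
 [ 5.882000e-01 -1.681000e-01  1.640000e-01  1.799620e+02  3.599440e+02
   7.148300e+00]]
tool s,t [np.float64(0.5628119738423852), np.float64(-0.24042899226234482)] head 619 s pct [0.54951624 0.55011359 0.5555352  0.556702  ] t [-0.25198531 -0.25055518 -0.24095427 -0.2318459  -0.23045174]
wall s 4086 [0.53979239 0.54014828 0.54062737]
px box 303 350 326 342
```

View pics/w3.png

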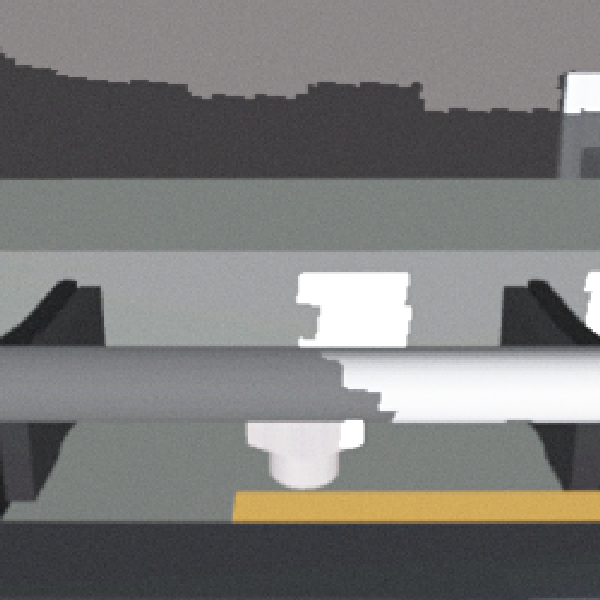

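The head, at crop (305,435), is midway between the finger pads at columns 103 and 503. I'll close gently.

Call:
jog_arm:
  motion:
    - [[0, 0, 0, 0, 0, 0, 1], [0, 0, 0, 0, 0, 0, 1], [0, 0, 0, 0, 0, 0, 1], [0, 0, 0, 0, 0, 0, 1], [0, 0, 0, 0, 0, 0, 1]]
  grip_force: 15

```text
time_s: 4.7
tool_pos: [0.5879, -0.168, 0.1632]
tool_rot: [180.0, 0.0, 7.1]
force: [0.8, -0.1, 0.5]
grip_width: 0.0548
grasp_force: 0.0
```

Call:
jog_arm:
  motion:
    - [[0, 0, 0, 0, 0, 0, 1], [0, 0, 0, 0, 0, 0, 1], [0, 0, 0, 0, 0, 0, 1], [0, 0, 0, 0, 0, 0, 1], [0, 0, 0, 0, 0, 0, 1]]
  grip_force: 15

```text
time_s: 5.2
tool_pos: [0.588, -0.1684, 0.1632]
tool_rot: [180.0, -0.0, 7.1]
force: [0.1, -1.4, 0.2]
grip_width: 0.0215
grasp_force: 15.0
```

Gripped at 22 mm. I'll firm the grip and draw the head forward.

Call:
jog_arm:
  motion:
    - [[0, 0, 0, 0, 0, 0, 1], [-0.02, 0, 0, 0, 0, 0, 1], [-0.04, 0, 0, 0, 0, 0, 1], [-0.06, 0, 0, 0, 0, 0, 1], [-0.08, 0, 0, 0, 0, 0, 1]]
  grip_force: 40

```text
time_s: 5.7
tool_pos: [0.5798, -0.1694, 0.1632]
tool_rot: [180.0, -0.0, 7.1]
force: [0.8, -3.1, -1.5]
grip_width: 0.0208
grasp_force: 40.0
```

Call:
jog_arm:
  motion:
    - [[0, 0, 0, 0, 0, 0, 1], [0, 0, 0, 0, 0, 0, 1], [-0.01, 0, 0, 0, 0, 0, 1], [-0.01, 0, 0, 0, 0, 0, 1], [-0.01, 0, 0, 0, 0, 0, 1]]

```text
time_s: 6.2
tool_pos: [0.579, -0.1695, 0.1632]
tool_rot: [180.0, -0.0, 7.1]
force: [2.1, -3.3, -0.5]
grip_width: 0.0204
grasp_force: 40.0
```

Call:
jog_arm:
  motion:
    - [[-0.01, 0, 0, 0, 0, 0, 1], [-0.01, 0, 0, 0, 0, 0, 1], [-0.01, 0, 0, 0, 0, 0, 1]]

```text
time_s: 6.5
tool_pos: [0.5787, -0.1695, 0.1633]
tool_rot: [180.0, -0.1, 7.1]
force: [3.3, -3.8, -2.8]
grip_width: 0.0208
grasp_force: 40.0
```

Call:
jog_arm:
  motion:
    - [[-0.005, 0, 0, 0, 0, 0, 1], [-0.005, 0, 0, 0, 0, 0, 1], [-0.005, 0, 0, 0, 0, 0, 1]]

```text
time_s: 6.8
tool_pos: [0.5786, -0.1696, 0.1633]
tool_rot: [180.0, -0.2, 7.2]
force: [5.0, -3.9, -3.9]
grip_width: 0.0205
grasp_force: 40.0
```

```bash
python3 m.py pics/w4.png
```

```text
[[ 5.786000e-01 -1.696000e-01  1.633000e-01  1.799506e+02  3.598417e+02
   7.151100e+00]
 [ 5.787000e-01 -1.695000e-01  1.633000e-01  1.799506e+02  3.598417e+02
   7.152300e+00]
 [ 5.787000e-01 -1.695000e-01  1.633000e-01  1.799506e+02  3.598429e+02
   7.156200e+00]
 [ 5.787000e-01 -1.695000e-01  1.633000e-01  1.799514e+02  3.598431e+02
   7.151300e+00]]
tool s,t [np.float64(0.5528872970247635), np.float64(-0.24063395648323233)] head 831 s pct [0.54683251 0.55990424 0.56377322 0.56390163] t [-0.26142768 -0.25999151 -0.24115727 -0.22191858 -0.2204928 ]
wall s 843 [0.53996112 0.54031501 0.54062209]
px box 275 376 276 333
```

View pics/w4.png

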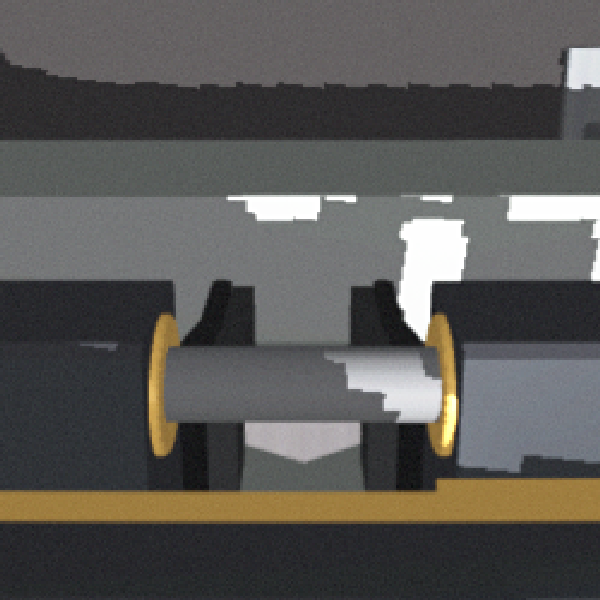

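The head is flush: no shaft shows between it and the wall, its top corner at crop (305,462) is upright and centred, and the arm has stalled against the wall. I'll add a little more pull and settle.

Call:
jog_arm:
  motion:
    - [[-0.01, 0, 0, 0, 0, 0, 1], [-0.01, 0, 0, 0, 0, 0, 1], [-0.01, 0, 0, 0, 0, 0, 1], [-0.01, 0, 0, 0, 0, 0, 1], [-0.01, 0, 0, 0, 0, 0, 1]]

```text
time_s: 7.5
tool_pos: [0.5786, -0.1696, 0.1634]
tool_rot: [179.9, -0.3, 7.2]
force: [7.9, -4.7, -4.5]
grip_width: 0.0204
grasp_force: 40.0
```

Call:
jog_arm:
  motion:
    - [[0, 0, 0, 0, 0, 0, 1], [0, 0, 0, 0, 0, 0, 1], [0, 0, 0, 0, 0, 0, 1], [0, 0, 0, 0, 0, 0, 1], [0, 0, 0, 0, 0, 0, 1]]

```text
time_s: 8.0
tool_pos: [0.5786, -0.1696, 0.1634]
tool_rot: [179.9, -0.3, 7.2]
force: [6.5, -3.8, -5.3]
grip_width: 0.0206
grasp_force: 40.0
```

The tool is holding steady against the wall, so I'm handing in.

```bash
python3 -c "
from cell import env
print(env.sign_off())"
```

```text
the job is handed in; nothing more can be done
None
```

I drew the loose bolt head forward until it stopped flush on the wall, and handed the job in still gripping it by its upright flats at 40 N; sign-off returned no verdict.

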